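Push the wipes carton down the feed lane without touching the rails

ROBOT

A 6-joint arm with a two-finger parallel gripper is mounted at the origin on a cart in front of the work surface, level with it; the furniture and walls round the work are solid. World frame = base frame: x ahead of the robot, y to its left, z up, the work surface at z = 0. Lengths are in m, angles in degrees, forces in N, time in s.
With the tool pointing down it reaches from about 0.25 to 0.775 m from the base axis. Payload 8.9 kg.
Tool frame: the origin (TCP) lies between the finger pads; the fingertips stand tip_extent ahead of it and the grasp point (between the pads) lies 5 mm behind it (tip_extent is the distance from the TCP to the fingertips, in m); z points along the fingers, y is the direction in which the jaws open and shut (so a half turn about z gives the same grasp; the last joint's range is limited). The gripper opens to 85 mm and grips with 20 to 120 N. Pads are 22 mm wide; open, the fingers measure 114 mm over their backs; the gripper's body (76 mm by 85 mm) begins 54 mm behind the grasp point. The pads swing forward as they close: fully open they stand 13 mm farther back than shut.
Start: joints at [-76.679, 16.656, -8.789, 64.555, 0, 82.019], TCP at [0.191, -0.489, 0.218] pointing down, gripper open.
Joint ranges: [-144.48, 144.48], [-52.06, 99.96], [-74.48, 78.29], [-112.23, 115.85], [-86.99, 84.42], [-180, 180]. Speed limits (degrees/s): [127.2, 127.2, 159.86, 180, 180, 180].

INTERFACE

Orientations are given as a 3x3 rotation matrix whose columns are the frame's x, y, z axes.
In Python, from rig import get_state, grab_frame, finish_job, tip_extent gives the robot as it stands.
- The arm moves only by the tool carry_out, never from a script. Its argument "series" is one flat list of numbers, 5 for each row, row after row: the shift along the world's x, y, z in mm, then the turn about the world's z in rad, then the closure, from 0 (fully open) to 1 (shut). In form: [x, y, z, spin, gripper, x, y, z, spin, gripper, ...]. A call has 1 to 12 rows; each row is the pose to reach, as a shift and turn from the pose measured when the call began; what a row does not reach only later rows make up. A row lasts 1/10 s, in which the tool goes at most 50 mm and 8.59 degrees, less where a joint would pass 70% of its speed; a pose out of reach is approached as far as the arm can. A call with a gripper value outside its range is refused whole. The fingers move at their own pace and stop on an object; the grip force is fixed at half the most. Time passes only in rows, so rows that repeat a pose let the fingers close. It gives the time, the measured TCP pose, the force and the opening at its end, in the units of the state.
- get_state(): the state, without advancing time (a new reading comes with each control period).
- grab_frame(name): name is "side" or "top"; returns a dict with "img" (384x512x3 uint8, red, green, blue), "depth" (384x512 float32, m along the optical axis (not along the pixel's ray), 0 where there is no reading), "K" (3x3 intrinsics, pixels), "k1" (the pictures are not rectified: a ray, as slopes to the right and down, at radius r is drawn at 1 + k1 r^2 times it, then the intrinsics apply), "eye" and "orientation" of the camera in the world. Camera axes: x right, y down, z forward; pixel columns grow to the right and rows downward; lengths in m; the calibration is good to about 2 mm. A picture is of the moment at which its call begins.
- finish_job(): hands the job in, once; it reports no verdict.
The state is a dict: "t": time; "joints": joint angles; "joint_vel": joint speeds; "joint_efforts": joint torques, N m; "position": TCP position; "tcp_rot": TCP orientation; "contact_force": force on the tool from outside, world axes, zero at the start; "wrist_torque": the same for the moment, N m; "gripper_width": finger opening in m.
Only numpy, scipy, OpenCV 4.12 (cv2) and the standard library are available. Lean on these libraries where they do the work, as an engineer would, in place of code of your own. Each camera call takes 0.05 s, during which the arm holds its last target.

TASK

Square the carton of wipes that stands on the grey board up with the lane there, and push it lengthwise down between the two guide rails until it sits at the end stop, then back away. The rails have just been set, so neither the carton nor the robot may touch them. Only push the carton along the board with the fingertips or the outside of the fingers, never taking it between the fingers, lifting or tipping it, and leave the things standing around where they are.

Things in the scene. Friction and masses are not known exactly. Their poses are not given: they have to be found in the camera images.
- carton: carton of wipes, a closed light box (40 to 100 g) 95 long x 62 wide x 45 mm high, flat and upright on the board in front of the lane's mouth; origin at the centre of its underside, x along the 95 mm, z up. It enters the lane lengthwise, either end first. It slides easily.
- feed_lane: fixed grey board, 400 x 204 mm, 10 mm thick, on the mat, with the lane on it. Origin: on the board's top face, middle of the lane's mouth (the board spans x -0.2 to 0.2, y -0.11 to 0.094). x points down the lane (roughly to the robot's left), y roughly towards the robot, z up. Lane 90 mm clear, 165 mm long; at its end a 30 mm high aluminium stop across it whose near face is at x = 0.165. Level all through.
- rail_left: fixed straight aluminium guide rail on the robot's side, 165 x 12 x 16 mm high, at y = +0.045 to +0.057 in the lane's frame; origin under its mouth end, x along it
- rail_right: fixed straight aluminium guide rail on the far side, 165 x 12 x 16 mm high, at y = -0.057 to -0.045 in the lane's frame; origin under its mouth end, x along it
- weight_big: larger brass weight with a knob, 24 mm wide, 35 mm tall, stands on the board outside the right (far) rail (lane-frame about x 0.12, y -0.088); origin under its centre; a bystander
- weight_small: smaller brass weight with a knob, 19 mm wide, 28 mm tall, stands on the board outside the right (far) rail (lane-frame about x 0.06, y -0.088); origin under its centre; a bystander
- jaw: black ribbed clamp jaw, 50 x 26 x 14 mm, lies on the board outside the left (near) rail (lane-frame about x 0.09, y 0.078); origin under its centre, x along its 50 mm; a bystander
- vial: small white vial with a green cap, 22 mm wide, 46 mm tall, on the mat beyond the board; origin under its centre; a bystander
- tape: green roll of tape, 67 mm wide, 19 mm high, lying on the mat beyond the board's end-stop end; origin under its centre; a bystander
- tweezers_1: steel tweezers, 126 x 19 x 10 mm, lying on the mat beyond the board; origin under the middle; a bystander

How it is judged (in metres and radians):
On the way:
1. the carton is halfway into the mouth of the lane, between the rails, flat on the board (x of carton in the frame of feed_lane above 0 m and y of carton in the frame of feed_lane between -0.016 and 0.016 m and z of carton in the frame of feed_lane below 0.006 m), for 0.1 s.
At the end, for the whole second after the job is handed in: The carton rests flat on the board between the rails, lengthwise in the lane (within 0.15 rad), its leading end at the end stop with less than 10 mm of gap, at rest (x of carton in the frame of feed_lane between 0.1075 and 0.125 m and y of carton in the frame of feed_lane between -0.016 and 0.016 m and z of carton in the frame of feed_lane below 0.006 m and angle between the x axis of carton and the x axis of feed_lane, either way round below 0.15 rad and linear speed of carton below 0.01 m/s); the robot touches nothing.
It fails at once if something touches the left rail (contact force between rail_left and anything else above 0.05 N).
It fails at once if something touches the right rail (contact force between rail_right and anything else above 0.05 N).
It fails at once if the carton is lifted off the board or tipped (z of carton in the frame of feed_lane above 0.01 m or angle between carton's own z axis and vertical above 0.2 rad).
It fails at once if the carton is taken between the fingers (x of the grasp point in the frame of carton between -0.04 and 0.04 m and y of the grasp point in the frame of carton between -0.025 and 0.025 m and z of the grasp point in the frame of carton below 0.045 m).
It fails at once if a bystander is moved by more than 15 mm (distance of any of weight_big, weight_small, jaw, vial, tape, tweezers_1 from where it was at the start of the episode above 0.015 m).
It also fails if it takes over 64 s, if anything falls off the work surface, if the arm or the gripper's body presses on something with over 40 N, if the wrist force passes 120 N, or if a joint passes its speed limit or range.

## Working session

There is one attempt and no reset: what is moved stays moved. The work goes in short steps, Python scripts to look and compute and a tool call to move; the robot and the scene stay as the last step left them, time stands still between calls to the robot, and variables do not carry over. Pictures are saved under pics/ and viewed, and the job is handed in when it is done.

Besides the shell and the picture viewer there is one more tool, called by a JSON object that holds its "fn" and its "kwargs". carry_out: Moves the arm, as the interface text tells. Its arguments: {"type":"object","properties":{"series":{"type":"array","items":{"type":"number"}}},"required":["series"]}

```bash
ls; mkdir -p pics; python3 - <<'E'
from rig import *
import cv2,numpy as np
s=get_state();print(s, tip_extent)
for n in("top","side"):
    f=grab_frame(n);cv2.imwrite(f"pics/{n}0.png",f["img"][:,:,::-1]);print(n,f["K"],f["k1"],f["eye"],f["orientation"])
    np.savez(f"{n}0.npz",**f)
E
```

```text
pics
{'t': 0.0, 'joints': array([-7.66806034e+01,  1.66890976e+01, -8.83111092e+00,  6.45538103e+01,
       -2.94354994e-04,  8.20182384e+01]), 'joint_vel': array([-0.02612462,  0.06609523,  0.12706602,  0.02722357,  0.00341766,
       -0.15335791]), 'joint_efforts': array([-3.38588768e-03, -5.37145615e+01,  3.31372118e+01,  1.62078365e-02,
       -2.99323137e-04, -1.08407551e-05]), 'position': array([ 0.19061045, -0.48869406,  0.2178305 ]), 'tcp_rot': array([[ 9.31683910e-01,  3.63269873e-01, -3.02619416e-04],
       [ 3.63269958e-01, -9.31683079e-01,  1.25593717e-03],
       [ 1.74298747e-04, -1.28006899e-03, -9.99999166e-01]]), 'contact_force': array([ 0.01707635, -0.84313347, -0.01496584]), 'wrist_torque': array([-0.05241296, -0.00850539, -0.02628386]), 'gripper_width': 0.08541427620723947} 0.014
top [[453.33706377   0.         250.43728205]
 [  0.         453.33706377 199.38795347]
 [  0.           0.           1.        ]] -0.011421543795939647 [0.43058608 0.08694837 1.04139265] [[-0.02244406 -0.97987561  0.19834327]
 [-0.99950751  0.02634481  0.01704938]
 [-0.02193159 -0.19786293 -0.97998432]]
side [[388.18694908   0.         258.94660894]
 [  0.         388.18694908 193.7321259 ]
 [  0.           0.           1.        ]] 0.020911603991968924 [ 1.5593218  -0.13336345  0.52067121] [[ 0.25054973  0.4381919  -0.86325703]
 [ 0.96808512 -0.10787501  0.22621711]
 [ 0.00600265 -0.89238492 -0.45123511]]
```

View pics/top0.png

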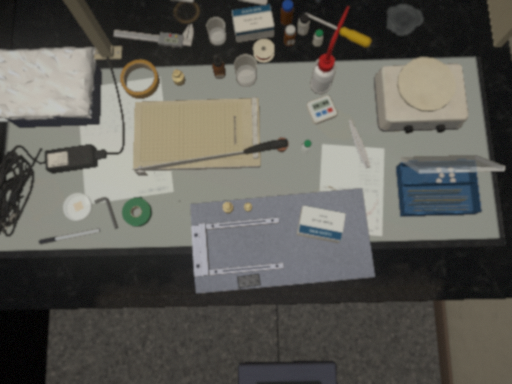

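View pics/side0.png

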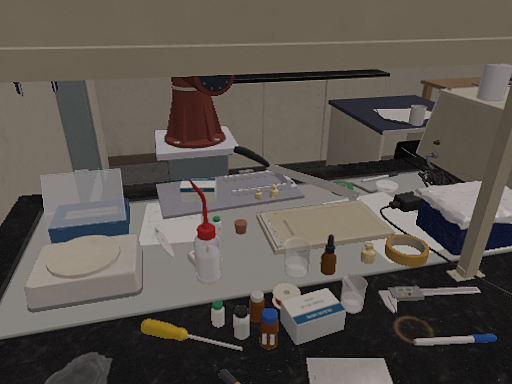

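```bash
cat > h.py <<'E'
import numpy as np,cv2
def ray(f,u,v):
    K=f["K"];k1=float(f["k1"]);D=np.array([k1,0,0,0,0.])
    p=cv2.undistortPoints(np.array([[[u,v]]],float),K,D)[0,0]
    return np.asarray(f["orientation"])@np.array([p[0],p[1],1])
def onz(f,u,v,z):
    d=ray(f,u,v);e=np.asarray(f["eye"]);return e+d*(z-e[2])/d[2]
def proj(f,P):
    R=np.asarray(f["orientation"]);rv=cv2.Rodrigues(R.T)[0];t=-R.T@np.asarray(f["eye"])
    return cv2.projectPoints(np.asarray(P,float).reshape(-1,3),rv,t,f["K"],np.array([float(f["k1"]),0,0,0,0]))[0][:,0]
E
python3 - <<'E'
import numpy as np,cv2
from h import *
f=dict(np.load("top0.npz"))
c=f["img"][180:300,180:380,::-1]
cv2.imwrite("pics/topc.png",cv2.resize(c,None,fx=4,fy=4,interpolation=cv2.INTER_CUBIC))
f=dict(np.load("side0.npz"))
c=f["img"][160:220,150:310,::-1]
cv2.imwrite("pics/sidec.png",cv2.resize(c,None,fx=5,fy=5,interpolation=cv2.INTER_CUBIC))
E
```

```text
(no output)
```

View pics/topc.png

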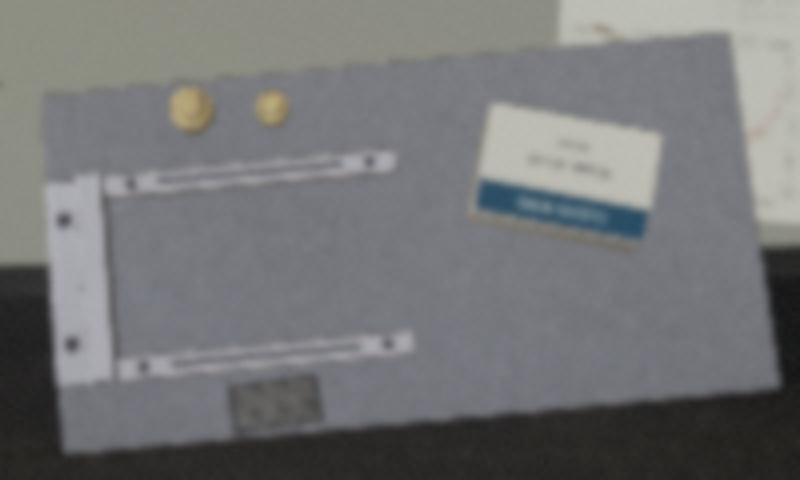

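View pics/sidec.png

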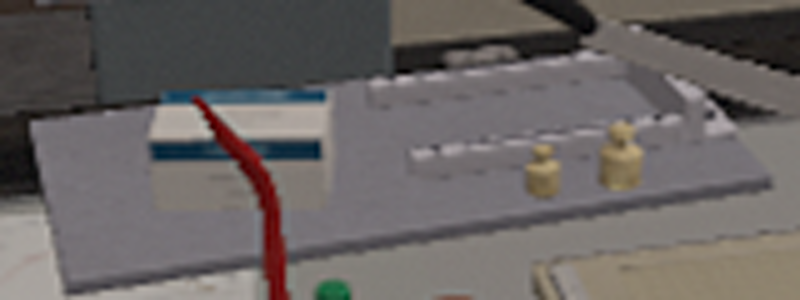

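```bash
cat >> h.py <<'E'
def cartonmask(f,z=0.055):
    im=f["img"].astype(int);r,g,b=im[...,0],im[...,1],im[...,2]
    hsv=cv2.cvtColor(f["img"],cv2.COLOR_RGB2HSV).astype(int)
    return r,g,b,hsv
def frame():
    f=dict(np.load("top0.npz"))
    cc=[(42,95),(730,33),(780,386),(65,453)]  # crop px
    P=[onz(f,180+(u+.5)/4-.5,180+(v+.5)/4-.5,0.010)[:2] for u,v in cc]
    L=np.array([(.2,-.11),(-.2,-.11),(-.2,.094),(.2,.094)])
    P=np.array(P);Lc=L-L.mean(0);Pc=P-P.mean(0)
    U,S,V=np.linalg.svd(Lc.T@Pc);R=(U@V).T
    t=P.mean(0)-R@L.mean(0)
    return R,t,P,L
E
python3 - <<'E'
from h import *
R,t,P,L=frame()
print(R,t,np.degrees(np.arctan2(R[1,0],R[0,0])),(P-(L@R.T+t))*1000)
f=dict(np.load("top0.npz"))
def q(u,v,z): return R.T@(onz(f,180+(u+.5)/4-.5,180+(v+.5)/4-.5,z)[:2]-t)
for n,p in dict(railR_mouth_top=(396,152),railR_mouth_bot=(396,171),railL_mouth_far=(412,333),railLnear=(412,352),stopfar=(100,175),stopnear=(113,380)).items(): print(n,q(*p,0.026 if 'rail' in n else 0.04)*1000)
for z in(.01,):
  print('lane inner rail faces floor',q(396,171,.01))
C=np.array([q(*p,.055) for p in [(490,103),(663,132),(643,239),(476,208)]])*1000
print(C,C.mean(0),[np.linalg.norm(C[i]-C[i-1]) for i in range(4)])
# depth check
for u,v in [(320,215),(345,250),(240,235)]: print(f["depth"][v,u])
r=cv2.minAreaRect
im=f["img"]
for p in [(315,215),(320,235),(345,255),(330,214),(300,231)]: print(p,im[p[1],p[0]])
E
```

```text
[[-0.06675058 -0.99776969]
 [ 0.99776969 -0.06675058]] [0.53694576 0.03779035] 93.82737206545437 [[ 0.29929577  0.61878516]
 [-0.41982674 -0.64424412]
 [ 0.50993232 -0.5700183 ]
 [-0.38940135  0.59547725]]
railR_mouth_top [  0.25303485 -55.46058953]
railR_mouth_bot [  1.35337811 -44.65490581]
railL_mouth_far [ 1.71362799 46.50243428]
railLnear [ 2.78819216 56.89297816]
stopfar [166.87081728 -55.63983632]
stopnear [167.62848159  57.88911671]
lane inner rail faces floor [ 0.00048996 -0.04697907]
[[ -52.56373097  -73.37658831]
 [-145.23416671  -48.40727637]
 [-126.79027173    9.084512  ]
 [ -38.46661033  -16.10645175]] [-90.76369494 -32.20145111] [np.float64(58.97963505357331), np.float64(95.97539372490598), np.float64(60.377835267274214), np.float64(91.8458154603808)]
0.98723227
1.0189753
1.0308574
(315, 215) [189 188 179]
(320, 235) [ 66  91 108]
(345, 255) [118 118 125]
(330, 214) [190 191 180]
(300, 231) [ 70  93 108]
```

```bash
python3 - <<'E'
from h import *
R,t,P,L=frame()
f=dict(np.load("top0.npz"))
d=f["depth"]
def pt(u,v):
    r=ray(f,u,v); return np.asarray(f["eye"])+r*d[v,u]
for n,p in dict(bottle=(322,82),cap=(327,62),straw=(345,15),straw2=(338,38),lid=(450,163),lid2=(495,166),dev=(440,200),calc=(320,110),scale=(420,85)).items(): print(n,pt(*p).round(3))
h=np.array([[pt(u,v)[2] for u in range(300,512)] for v in range(0,300)])
ys,xs=np.where(h>0.12)
print(len(ys), [(x+300,y,round(h[y,x],3)) for y,x in list(zip(ys,xs))[::20]])
for z in (.32,): pass
print('start hover',R@[-.09,-.105]+t)
E
```

```text
bottle [ 0.896 -0.066  0.076]
cap [ 0.914 -0.07   0.133]
straw [ 0.958 -0.093  0.238]
straw2 [ 1.051e+00 -1.250e-01 -1.000e-03]
lid [ 0.682 -0.313  0.126]
lid2 [ 0.664 -0.388  0.16 ]
dev [ 0.624 -0.328  0.02 ]
calc [ 0.849 -0.066  0.024]
scale [ 0.878 -0.285  0.083]
1509 [(np.int64(449), np.int64(1), np.float64(1.041)), (np.int64(346), np.int64(11), np.float64(0.244)), (np.int64(357), np.int64(16), np.float64(1.041)), (np.int64(341), np.int64(21), np.float64(0.229)), (np.int64(341), np.int64(25), np.float64(0.226)), (np.int64(338), np.int64(29), np.float64(0.22)), (np.int64(335), np.int64(33), np.float64(0.213)), (np.int64(333), np.int64(37), np.float64(0.207)), (np.int64(332), np.int64(41), np.float64(0.199)), (np.int64(332), np.int64(45), np.float64(0.196)), (np.int64(329), np.int64(49), np.float64(0.183)), (np.int64(446), np.int64(52), np.float64(1.041)), (np.int64(329), np.int64(55), np.float64(0.158)), (np.int64(321), np.int64(57), np.float64(0.128)), (np.int64(326), np.int64(58), np.float64(0.145)), (np.int64(327), np.int64(59), np.float64(0.145)), (np.int64(331), np.int64(60),
[... 2353 characters left out ...]
(np.int64(469), np.int64(170), np.float64(0.164)), (np.int64(489), np.int64(170), np.float64(0.158)), (np.int64(421), np.int64(171), np.float64(0.158)), (np.int64(441), np.int64(171), np.float64(0.155)), (np.int64(461), np.int64(171), np.float64(0.163)), (np.int64(481), np.int64(171), np.float64(0.157)), (np.int64(430), np.int64(172), np.float64(0.158)), (np.int64(450), np.int64(172), np.float64(0.156)), (np.int64(435), np.int64(201), np.float64(1.041)), (np.int64(463), np.int64(230), np.float64(1.041)), (np.int64(479), np.int64(252), np.float64(1.041)), (np.int64(445), np.int64(268), np.float64(1.041)), (np.int64(335), np.int64(284), np.float64(1.041))]
start hover [ 0.64771913 -0.04500012]
```

{"fn": "carry_out", "kwargs": {"series": [40,60,20,0,0.4,70,110,30,0,0.4,100,160,30,-0.1,0.4,130,210,30,-0.2,0.4,155,255,30,-0.305,0.4,180,300,30,-0.305,0.4,205,345,30,-0.305,0.4,230,390,30,-0.305,0.4,260,440,30,-0.305,0.4,300,444,30,-0.305,0.4,345,444,30,-0.305,0.4,390,444,30,-0.305,0.4]}}

```text
t: 1.3
position: [0.5548, -0.0462, 0.248]
tcp_rot: [[0.998, 0.069, 0.0], [0.069, -0.998, 0.001], [0.0, -0.001, -1.0]]
contact_force: [0.4, -1.5, 0.2]
gripper_width: 0.0513
```

{"fn": "carry_out", "kwargs": {"series": [50,1,0,0,0.4,96,1,0,0,0.4,96,1,-50,0,0.4,96,1,-100,0,0.4,96,1,-150,0,0.4,96,1,-180,0,0.4,96,1,-180,0,0.4]}}

```text
t: 2.0
position: [0.6469, -0.0445, 0.0629]
tcp_rot: [[0.998, 0.069, -0.009], [0.069, -0.998, 0.003], [-0.009, -0.004, -1.0]]
contact_force: [-0.8, 0.9, -1.0]
gripper_width: 0.0509
```

```bash
cat > look.py <<'E'
import sys
from rig import *
from h import *
n=sys.argv[1]
for c in("top","side"):
    f=grab_frame(c);np.savez(f"{c}{n}.npz",**f)
    k=f["img"][180:300,180:380,::-1] if c=="top" else f["img"][130:230,130:330,::-1]
    cv2.imwrite(f"pics/{c}{n}.png",cv2.resize(k,None,fx=4,fy=4,interpolation=cv2.INTER_CUBIC))
s=get_state();R,t,P,L=frame();p=s["position"]
print(s["t"],p,"lane",R.T@(p[:2]-t),s["gripper_width"],"J",s["joints"].round(1))
E
python3 look.py 1
```

```text
2.1 [ 0.65082213 -0.04520866  0.0684788 ] lane [-0.09041521 -0.10808216] 0.05135369897333517 J [-1.040e+01  3.660e+01 -2.000e-01  5.330e+01  1.000e-01  1.656e+02]
```

View pics/top1.png

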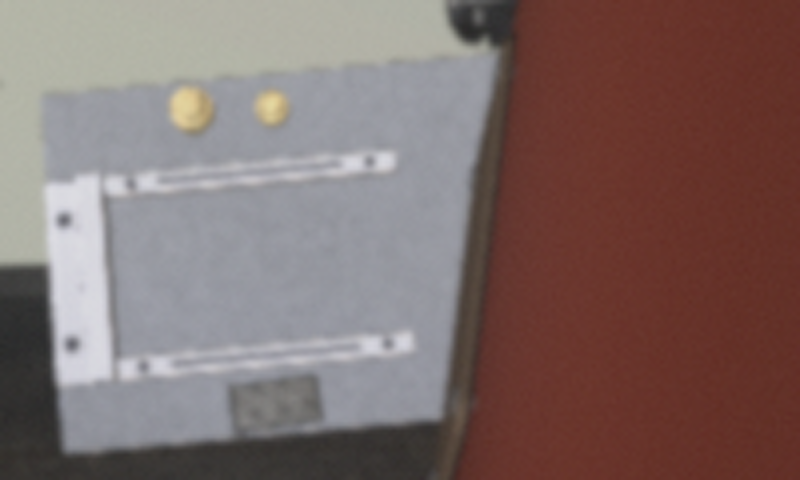

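View pics/side1.png

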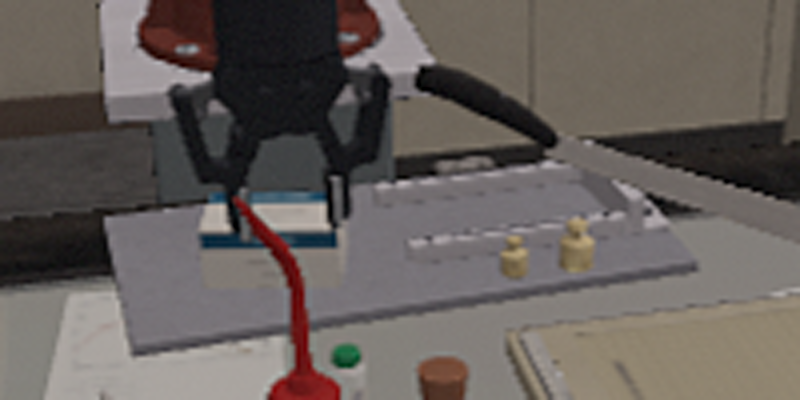

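```bash
python3 - <<'E'
from h import *
R,t,P,L=frame()
f=dict(np.load("side1.npz"))
for xx in (-.09-.03,-.09+.03):
  for yy in (-.119,-.097):
   for z in (.05,.06,.07):
    w=R@[xx,yy]+t
    p=proj(f,[w[0],w[1],z])[0]
    print(xx,yy,z,((p-[130,130])*4).round(0))
# carton corner check
for z in(.01,.055):
  for p in [(-52.5,-73.4),(-145,-48.4)]:
    w=R@(np.array(p)/1000)+t;print(((proj(f,[*w,z])[0]-[130,130])*4).round(0))
E
```

```text
-0.12 -0.119 0.05 [252. 288.]
-0.12 -0.119 0.06 [251. 274.]
-0.12 -0.119 0.07 [250. 260.]
-0.12 -0.097 0.05 [246. 273.]
-0.12 -0.097 0.06 [245. 259.]
-0.12 -0.097 0.07 [244. 245.]
-0.06 -0.119 0.05 [343. 275.]
-0.06 -0.119 0.06 [343. 261.]
-0.06 -0.119 0.07 [342. 247.]
-0.06 -0.097 0.05 [336. 260.]
-0.06 -0.097 0.06 [335. 247.]
-0.06 -0.097 0.07 [335. 233.]
[342. 295.]
[202. 298.]
[339. 237.]
[196. 240.]
```

```bash
python3 - <<'E'
from h import *
f=dict(np.load("side1.npz"))
c=f["img"][165:215,170:230,::-1]
cv2.imwrite("pics/z1.png",cv2.resize(c,None,fx=10,fy=10,interpolation=cv2.INTER_NEAREST))
E
```

```text
(no output)
```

View pics/z1.png

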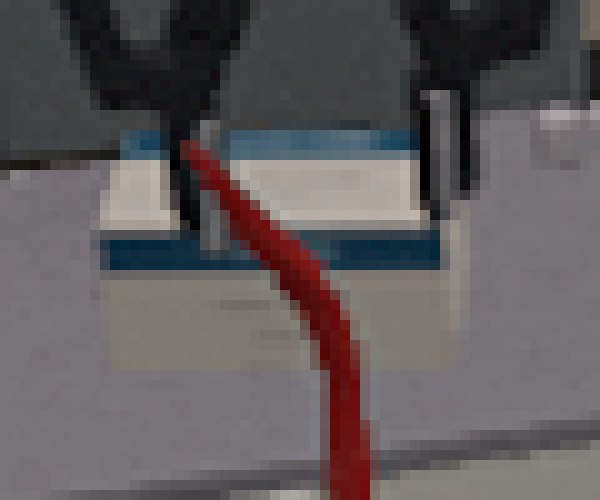

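{"fn": "carry_out", "kwargs": {"series": [0,0,-15,0,0.4,0,0,-30,0,0.4,0,0,-33,0,0.4,0,0,-33,0,0.4,0,0,-33,0,0.4]}}

```text
t: 2.6
position: [0.6517, -0.0454, 0.0367]
tcp_rot: [[0.998, 0.069, 0.002], [0.069, -0.998, 0.001], [0.002, -0.001, -1.0]]
contact_force: [-0.3, -0.7, 0.8]
gripper_width: 0.0514
```

```bash
python3 look.py 2; python3 - <<'E'
from h import *
R,t,P,L=frame()
f=dict(np.load("side2.npz"))
c=f["img"][165:215,170:230,::-1]
cv2.imwrite("pics/z2.png",cv2.resize(c,None,fx=10,fy=10,interpolation=cv2.INTER_NEAREST))
for xx in (-.12,-.06):
  for yy in (-.119,-.108,-.097):
   for z in (.02,.03,.04):
    w=R@[xx,yy]+t
    print(xx,yy,z,((proj(f,[w[0],w[1],z])[0]-[170,165]+.5)*10).round(0))
E
```

```text
2.7 [ 0.65154566 -0.04530471  0.03650273] lane [-0.09055933 -0.10879766] 0.051298380415704364 J [-1.040e+01  3.840e+01 -2.100e+00  4.950e+01  1.000e-01  1.656e+02]
-0.12 -0.119 0.02 [243. 476.]
-0.12 -0.119 0.03 [240. 443.]
-0.12 -0.119 0.04 [237. 409.]
-0.12 -0.108 0.02 [235. 457.]
-0.12 -0.108 0.03 [233. 423.]
-0.12 -0.108 0.04 [230. 390.]
-0.12 -0.097 0.02 [228. 437.]
-0.12 -0.097 0.03 [226. 404.]
-0.12 -0.097 0.04 [223. 371.]
-0.06 -0.119 0.02 [468. 442.]
-0.06 -0.119 0.03 [467. 409.]
-0.06 -0.119 0.04 [465. 376.]
-0.06 -0.108 0.02 [459. 423.]
-0.06 -0.108 0.03 [458. 390.]
-0.06 -0.108 0.04 [456. 357.]
-0.06 -0.097 0.02 [450. 404.]
-0.06 -0.097 0.03 [449. 372.]
-0.06 -0.097 0.04 [447. 339.]
```

View pics/z2.png

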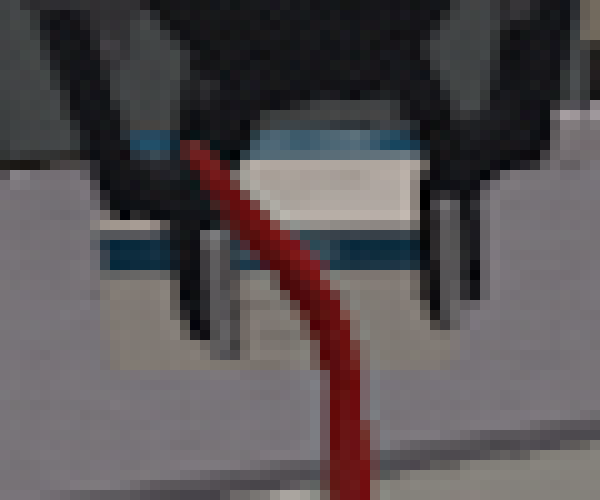

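{"fn": "carry_out", "kwargs": {"series": [0,0,-10,0,0.4,0,0,-10,0,0.4,-10,-0.7,-10,0,0.4,-20,-1.3,-10,0,0.4,-24,-1.6,-10,0,0.4,-28,-1.9,-10,0,0.4,-32,-2.1,-10,0,0.4,-36,-2.4,-10,0,0.4,-40,-2.7,-10,0,0.4,-44,-3,-10,0,0.4,-48,-3.2,-10,0,0.4,-48,-3.2,-10,0,0.4]}}

```text
t: 3.9
position: [0.6029, -0.0485, 0.0265]
tcp_rot: [[0.998, 0.069, 0.001], [0.069, -0.998, 0.001], [0.001, -0.001, -1.0]]
contact_force: [-0.4, -0.1, -1.2]
gripper_width: 0.0508
```

```bash
python3 look.py 3; python3 - <<'E'
from h import *
f=dict(np.load("side3.npz"))
c=f["img"][150:210,160:240,::-1]
cv2.imwrite("pics/z3.png",cv2.resize(c,None,fx=10,fy=10,interpolation=cv2.INTER_NEAREST))
E
```

```text
4.0 [ 0.60355537 -0.0485926   0.02660639] lane [-0.09063652 -0.06069494] 0.05116154604216682 J [-1.160e+01  3.450e+01 -1.130e+01  4.410e+01  1.000e-01  1.645e+02]
```

View pics/z3.png

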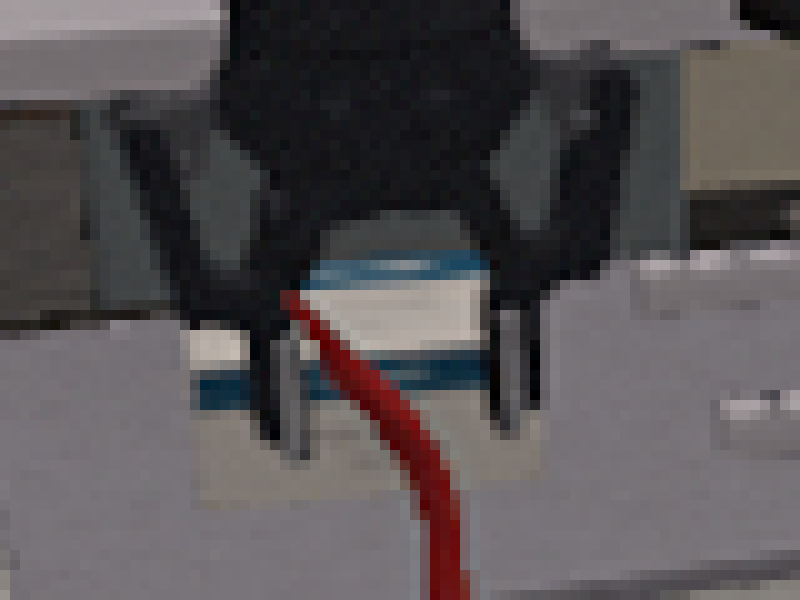

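```bash
python3 - <<'E'
from h import *
R,t,P,L=frame()
f=dict(np.load("side3.npz"))
def q(u,v,z): return (R.T@(onz(f,160+u/10-.5,150+v/10-.5,z)[:2]-t)*1000).round(1)
print(q(202,505,.01),q(545,475,.01),q(195,382,.055),q(490,355,.055))
# tips: z given finger at lane y -.05..
for z in(.02,.03,.035,.04): print(z,q(300,462,z),q(510,435,z))
print(q(640,300,.01),q(725,450,.01))
E
```

```text
[-143.3  -20.4] [-47.5 -31.6] [-143.3  -34.4] [-63.2 -41.9]
0.02 [-115.2  -22. ] [-55.4 -23.2]
0.03 [-117.7  -41.7] [-59.  -42.9]
0.035 [-118.9  -51.5] [-60.9 -52.8]
0.04 [-120.2  -61.4] [-62.7 -62.6]
[ 6.8 76.7] [  5.6 -31.9]
```

{"fn": "carry_out", "kwargs": {"series": [-3,-0.2,0,0,0.4,-6,-0.4,0,0,0.4,-9,-0.6,0,0,0.4,-12,-0.8,0,0,0.4,-15,-1,0,0,0.4,-18,-1.2,0,0,0.4,-18,-1.2,0,0,0.4,10,0.7,0,0,0.4,40,2.7,0,0,0.4,40,2.7,40,0,0.4,40,2.7,90,0,0.4,40,2.7,140,0,0.4]}}

```text
t: 5.2
position: [0.643, -0.0457, 0.1674]
tcp_rot: [[0.998, 0.069, -0.0], [0.069, -0.998, 0.001], [-0.0, -0.001, -1.0]]
contact_force: [1.7, -0.0, -0.1]
gripper_width: 0.0513
```

{"fn": "carry_out", "kwargs": {"series": [-20,-30,30,0.15,0.4,-40,-60,60,0.3,0.4,-60,-90,70,0.45,0.4,-80,-120,70,0.6,0.4,-100,-150,70,0.75,0.4,-120,-180,70,0.9,0.4,-140,-210,70,1.05,0.4,-140,-250,70,1.2,0.4,-140,-250,70,1.35,0.4,-140,-250,70,1.5,0.4,-140,-250,70,1.567,0.4,-140,-250,70,1.567,0.4]}}

```text
t: 6.4
position: [0.5028, -0.2958, 0.2374]
tcp_rot: [[-0.066, 0.998, -0.002], [0.998, 0.066, -0.0], [-0.0, -0.002, -1.0]]
contact_force: [0.2, 0.3, -0.1]
gripper_width: 0.0508
```

```bash
python3 look.py 4
```

```text
6.5 [ 0.50298374 -0.29565494  0.23742594] lane [-0.33043462  0.05614394] 0.051145277260505585 J [-37.6  22.7   2.8  70.2  -0.1  48.8]
```

View pics/top4.png

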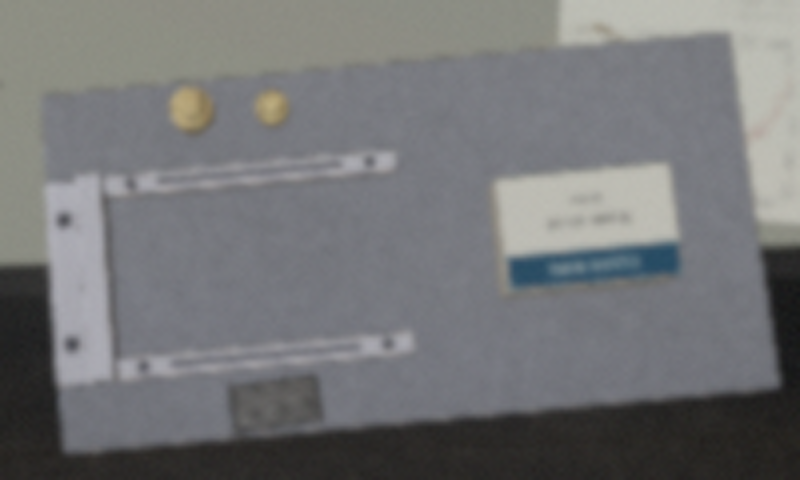

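```bash
cat >> h.py <<'E'
def quad(f,pts,z=.055,o=(180,180)):
    R,t,P,L=frame()
    C=np.array([R.T@(onz(f,o[0]+(u+.5)/4-.5,o[1]+(v+.5)/4-.5,z)[:2]-t) for u,v in pts])*1000 # fl(far lead),far rear,near rear,near lead
    print(C.round(1),"centre",C.mean(0).round(1))
    for a,b in((1,0),(2,3)): d=C[b]-C[a];print("yaw",np.degrees(np.arctan2(d[1],d[0])).round(2),np.linalg.norm(d).round(1))
    for a,b in((0,3),(1,2)): d=C[b]-C[a];print("yaw",np.degrees(np.arctan2(-d[0],d[1])).round(2),np.linalg.norm(d).round(1))
E
python3 - <<'E'
from h import *
f=dict(np.load("top4.npz"))
quad(f,[(497,180),(669,163),(679,273),(509,288)])
E
```

```text
[[ -51.6  -30.4]
 [-146.3  -31. ]
 [-143.8   29.2]
 [ -51.4   28.8]] centre [-98.3  -0.8]
yaw 0.39 94.7
yaw -0.22 92.3
yaw -0.15 59.2
yaw -2.36 60.2
```

{"fn": "carry_out", "kwargs": {"series": [15,50,0,0,0.65,30,100,-20,0,0.65,46.5,154,-50,0,0.65,46.5,154,-100,0,0.65,46.5,154,-150,0,0.65,46.5,154,-180,0,0.65,46.5,154,-190,0,0.65,46.5,154,-190,0,0.65,46.5,154,-190,0,0.65]}}

```text
t: 7.4
position: [0.5509, -0.1424, 0.0493]
tcp_rot: [[-0.062, 0.998, 0.001], [0.998, 0.062, -0.001], [-0.001, 0.001, -1.0]]
contact_force: [0.8, -0.6, 0.0]
gripper_width: 0.0301
```

```bash
python3 look.py 5
```

```text
7.5 [ 0.55121186 -0.14262424  0.04975289] lane [-0.18096447 -0.00219151] 0.029684422852499875 J [-21.8  29.6 -16.2  44.   -0.1  64.6]
```

View pics/top5.png

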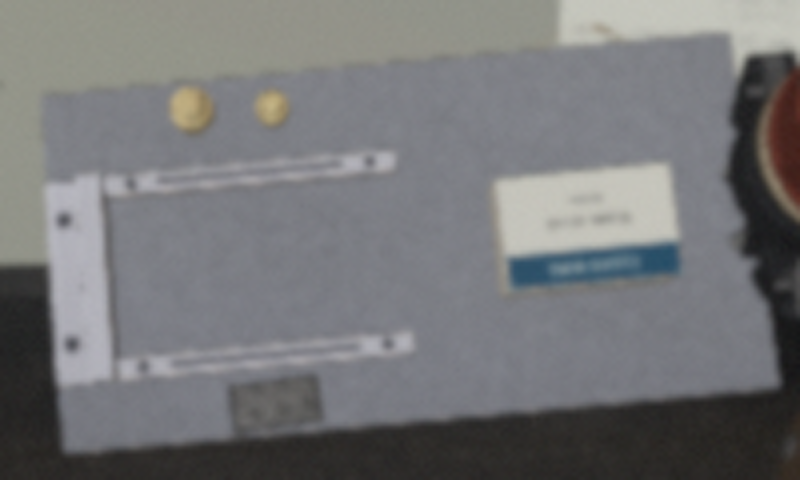

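View pics/side5.png

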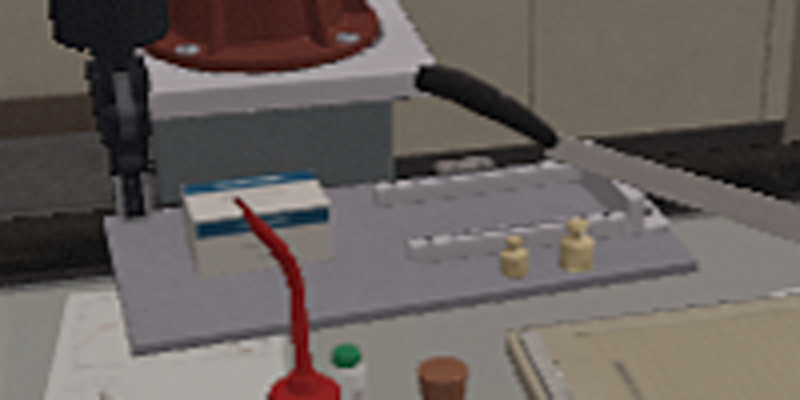

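{"fn": "carry_out", "kwargs": {"series": [-2,0,-12,0.003,0.65,-2,0,-22,0.003,0.65,-2,0,-22,0.003,0.65,-2.7,10,-22,0.003,0.65,-3.2,18,-22,0.003,0.65,-3.5,22,-22,0.003,0.65,-3.8,27,-22,0.003,0.65,-4.1,32,-22,0.003,0.65,-4.5,37,-22,0.003,0.65,-4.8,42,-22,0.003,0.65,-5.1,47,-22,0.003,0.65,-5.4,51,-22,0.003,0.65]}}

```text
t: 8.7
position: [0.5458, -0.0912, 0.0278]
tcp_rot: [[-0.065, 0.998, 0.002], [0.998, 0.065, -0.002], [-0.002, 0.002, -1.0]]
contact_force: [-0.3, -0.7, 1.2]
gripper_width: 0.0298
```

```bash
python3 look.py 6
```

```text
8.8 [ 0.54562174 -0.0909474   0.02768642] lane [-1.29029747e-01 -6.33124658e-05] 0.029647340082664935 J [-17.   29.8 -20.1  40.   -0.   69.2]
```

View pics/top6.png

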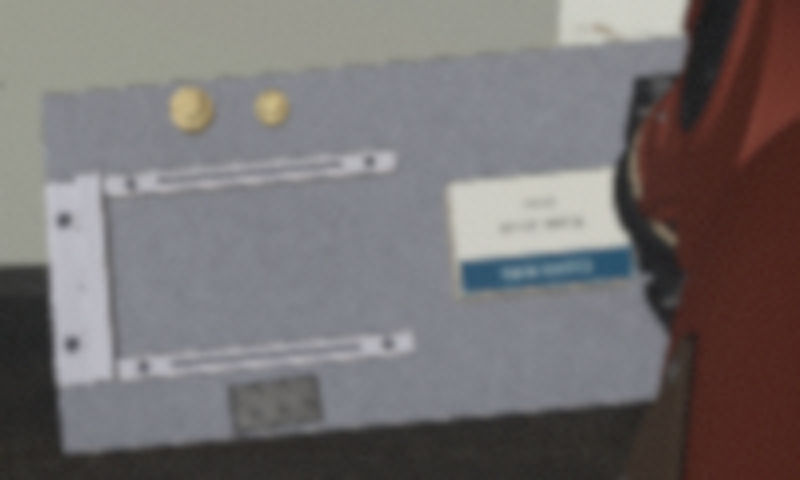

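View pics/side6.png

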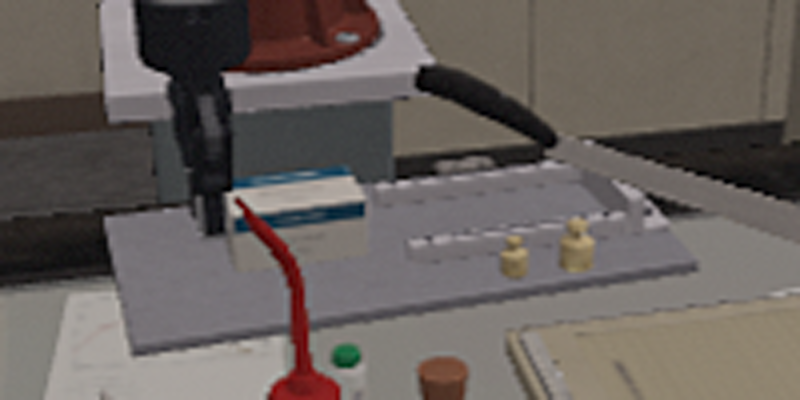

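```bash
python3 - <<'E'
from h import *
f=dict(np.load("top6.npz"))
quad(f,[(449,183),(620,168),(633,278),(461,292)])
E
```

```text
[[ -25.3  -31.2]
 [-119.3  -30.8]
 [-118.7   29.6]
 [ -25.4   28.6]] centre [-72.2  -0.9]
yaw -0.25 94.0
yaw -0.6 93.3
yaw 0.09 59.8
yaw -0.52 60.3
```

{"fn": "carry_out", "kwargs": {"series": [-0.3,5,0,0,0.65,-0.7,10,0,0,0.65,-1,15,0,0,0.65,-1.3,20,0,0,0.65,-1.7,25,0,0,0.65,-2,30,0,0,0.65,-2.3,35,0,0,0.65,-2.7,40,0,0,0.65,-3,45,0,0,0.65,-3.3,50,0,0,0.65,-3.7,55,0,0,0.65,-4,60,0,0,0.65]}}

```text
t: 10.0
position: [0.5416, -0.0305, 0.0277]
tcp_rot: [[-0.066, 0.998, 0.002], [0.998, 0.066, -0.001], [-0.002, 0.002, -1.0]]
contact_force: [-0.1, -0.2, 0.1]
gripper_width: 0.03
```

```bash
python3 look.py 7
```

```text
10.1 [ 0.54151437 -0.03025954  0.02768123] lane [-6.82030670e-02 -1.60502447e-05] 0.029478862838264137 J [-10.9  28.9 -21.8  39.2  -0.   75.3]
```

View pics/top7.png

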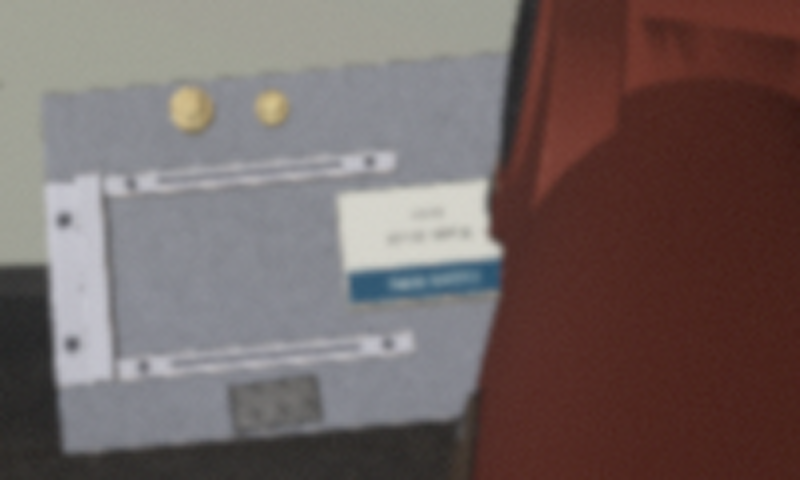

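{"fn": "carry_out", "kwargs": {"series": [-0.3,5,0,0,0.65,-0.7,10,0,0,0.65,-1,15,0,0,0.65,-1.3,20,0,0,0.65,-1.7,25,0,0,0.65,-2,30,0,0,0.65,-2.3,35,0,0,0.65,-2.7,40,0,0,0.65,-3,45,0,0,0.65,-3.3,50,0,0,0.65,-3.7,55,0,0,0.65,-4,60,0,0,0.65]}}

```text
t: 11.3
position: [0.5375, 0.0302, 0.0277]
tcp_rot: [[-0.067, 0.998, 0.002], [0.998, 0.067, -0.001], [-0.001, 0.002, -1.0]]
contact_force: [-0.3, -0.7, 0.0]
gripper_width: 0.0299
```

```bash
python3 look.py 8; python3 - <<'E'
from h import *
f=dict(np.load("top7.npz"))
quad(f,[(339,195),(490,180),(500,291),(351,302)])
E
```

```text
11.4 [0.53737443 0.03047306 0.02763883] lane [-7.32957996e-03  6.07199539e-05] 0.029825383173508704 J [ -4.5  28.5 -22.5  38.9  -0.   81.6]
[[ 35.3 -30.1]
 [-47.8 -30.7]
 [-46.4  30. ]
 [ 34.4  28.6]] centre [-6.1 -0.6]
yaw 0.42 83.1
yaw -1.02 80.8
yaw 0.89 58.7
yaw -1.29 60.7
```

View pics/top8.png

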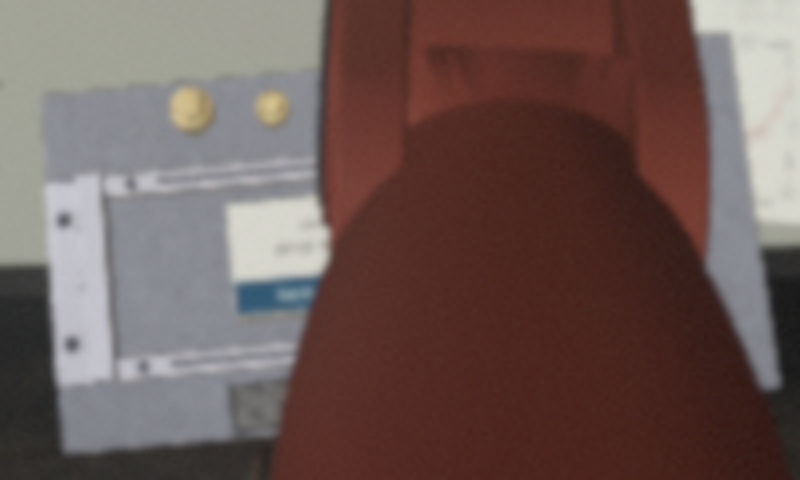

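View pics/side8.png

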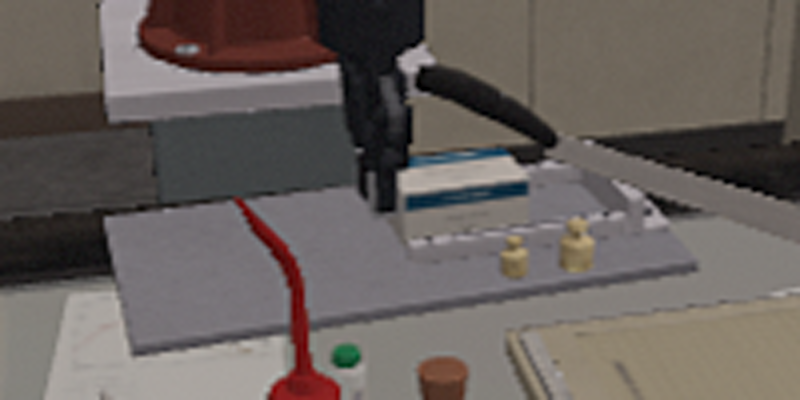

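```bash
python3 - <<'E'
from h import *
R,t,P,L=frame()
for n,pts in(("top8",[(280,145),(260,149),(220,155),(160,166),(108,201),(117,355)]),("side8",[(240,152),(255,158),(275,166),(300,175)])):
    f=dict(np.load(n+".npz"))
    for u,v in pts: 
        p=np.asarray(f["eye"])+ray(f,u,v)*f["depth"][v,u]; print(n,u,v,p.round(3),"lane",(R.T@(p[:2]-t)).round(3))
f=dict(np.load("top8.npz"))
quad(f,[(228,205),(315,197),(315,306),(239,312)])
def q(u,v,z):return R.T@(onz(f,180+(u+.5)/4-.5,180+(v+.5)/4-.5,z)[:2]-t)
print(q(106,200,.04),q(115,340,.04),q(109,260,.04),q(109,200,.01),q(118,350,.01))
E
```

```text
top8 280 145 [0.705 0.042 0.205] lane [-0.007 -0.168]
top8 260 149 [0.705 0.081 0.184] lane [ 0.032 -0.171]
top8 220 155 [0.71  0.164 0.136] lane [ 0.114 -0.181]
top8 160 166 [0.71  0.305 0.067] lane [ 0.255 -0.19 ]
top8 108 201 [0.644 0.437 0.014] lane [ 0.391 -0.133]
top8 117 355 [ 0.196  0.656 -0.806] lane [0.64  0.299]
side8 240 152 [0.721 0.04  0.197] lane [-0.01  -0.184]
side8 255 158 [0.719 0.077 0.178] lane [ 0.026 -0.184]
side8 275 166 [0.707 0.131 0.147] lane [ 0.081 -0.176]
side8 300 175 [0.71  0.197 0.117] lane [ 0.147 -0.183]
[[ 96.4 -30.2]
 [ 48.5 -30.2]
 [ 54.   28.9]
 [ 95.3  28.4]] centre [73.5 -0.8]
yaw 0.01 47.9
yaw -0.71 41.3
yaw 1.06 58.7
yaw -5.31 59.4
[ 0.16450686 -0.04129589] [0.16499465 0.03635346] [ 0.16518982 -0.00777242] [ 0.16603392 -0.04545532] [0.16696243 0.04010245]
```

{"fn": "carry_out", "kwargs": {"series": [-0.4,6,0,0,0.65,-0.8,12,0,0,0.65,-1.2,18,0,0,0.65,-1.6,24,0,0,0.65,-2,30,0,0,0.65,-2.4,36,0,0,0.65,-2.8,42,0,0,0.65,-3.2,48,0,0,0.65,-3.5,53,0,0,0.65,-3.8,57,0,0,0.65,-4,60,0,0,0.65,-4,60,0,0,0.65]}}

```text
t: 12.6
position: [0.5333, 0.0909, 0.0276]
tcp_rot: [[-0.068, 0.998, 0.002], [0.998, 0.068, -0.001], [-0.001, 0.002, -1.0]]
contact_force: [0.3, -0.0, 0.2]
gripper_width: 0.0297
```

```bash
python3 look.py 9
```

```text
12.7 [0.53337265 0.09048338 0.02763438] lane [5.28140162e-02 4.78545082e-05] 0.029875535351597367 J [  1.9  28.8 -22.   39.1  -0.1  88.1]
```

View pics/top9.png

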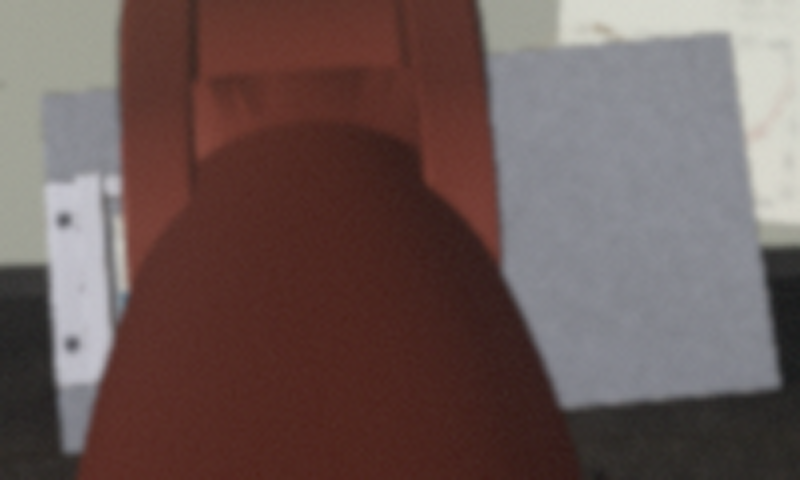

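View pics/side9.png

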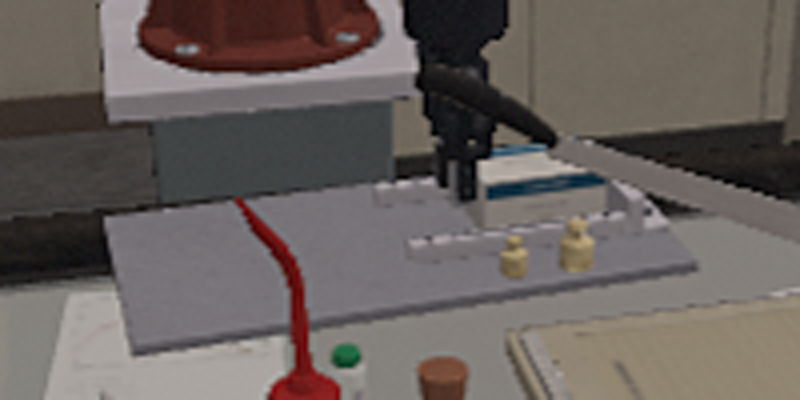

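{"fn": "carry_out", "kwargs": {"series": [-0.1,2,0,0,0.65,-0.2,4,0,0,0.65,-0.3,5,0,0,0.65,-0.3,5,0,0,0.65,0.3,-5,0,0,0.65,1.7,-25,0,0,0.65,4,-60,0,0,0.65,7,-105,0,0,0.65,10,-150,0,0,0.65,12,-180,0,0,0.65,12,-180,40,0,0.65,12,-180,90,0,0.65]}}

```text
t: 13.9
position: [0.5432, -0.091, 0.1167]
tcp_rot: [[-0.065, 0.998, -0.003], [0.998, 0.065, 0.0], [0.001, -0.003, -1.0]]
contact_force: [1.7, -0.4, 0.5]
gripper_width: 0.0299
```

{"fn": "carry_out", "kwargs": {"series": [0,-30,40,0,0.65,0,-70,90,0,0.65,0,-110,100,0,0.65,0,-150,100,0,0.65,0,-150,100,0,0.65]}}

```text
t: 14.4
position: [0.5431, -0.2469, 0.2174]
tcp_rot: [[-0.06, 0.998, -0.001], [0.998, 0.06, -0.002], [-0.002, -0.001, -1.0]]
contact_force: [-0.3, 0.6, -0.3]
gripper_width: 0.0299
```

```bash
python3 look.py 10
```

```text
14.5 [ 0.54255304 -0.24242605  0.21642074] lane [-0.27996572  0.01310983] 0.029414546212632755 J [-31.1  24.5   2.5  68.2  -0.1  55.3]
```

View pics/top10.png

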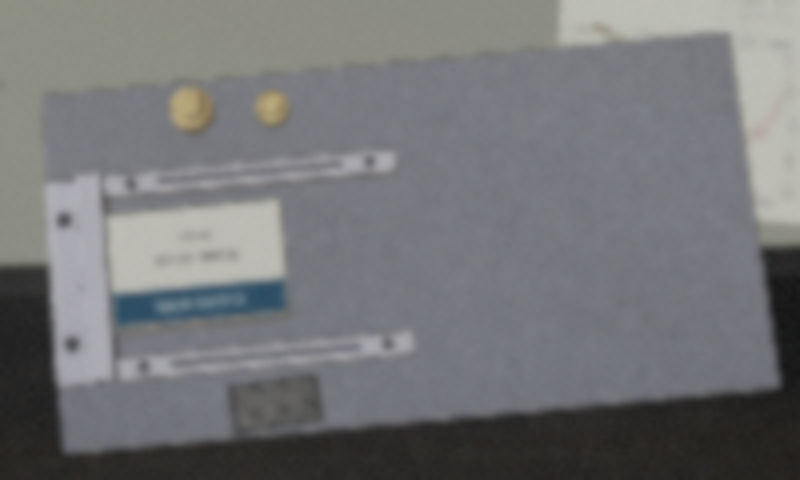

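View pics/side10.png

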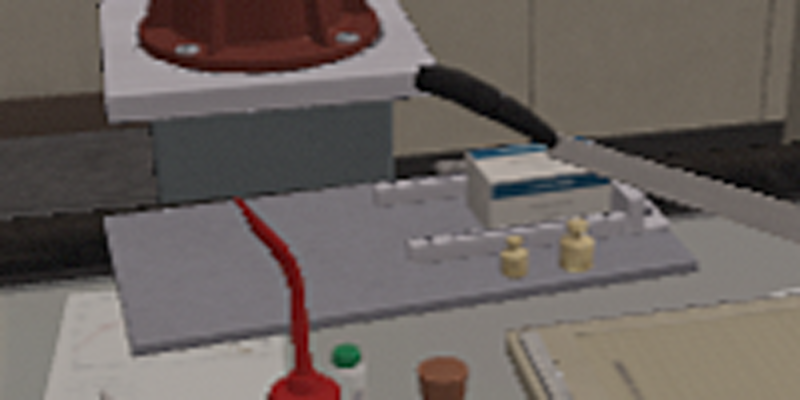

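```bash
python3 - <<'E'
from h import *
f=dict(np.load("top10.npz"))
quad(f,[(107,215),(280,199),(286,309),(116,324)])
E
```

```text
[[162.9 -30.8]
 [ 67.7 -30.9]
 [ 69.8  29.1]
 [162.2  28.8]] centre [115.6  -0.9]
yaw 0.04 95.2
yaw -0.18 92.4
yaw 0.68 59.7
yaw -1.99 60.1
```

{"fn": "carry_out", "kwargs": {"series": [0,0,0,0,0.65,0,0,0,0,0.65,0,0,0,0,0.65]}}

```text
t: 14.8
position: [0.5425, -0.2415, 0.2163]
tcp_rot: [[-0.064, 0.998, -0.004], [0.998, 0.064, 0.001], [0.001, -0.004, -1.0]]
contact_force: [-0.4, -0.2, 0.1]
gripper_width: 0.0305
```

```bash
python3 -c "
from rig import *
print(finish_job())"
```

```text
the job is handed in; nothing more can be done
None
```

The carton is in the lane at the end stop, and I handed the job in at about 15 s. No verdict was reported.

**What I did:** I pushed the carton's far long side with two fingertips to square it up and centre it. I then pushed it by its rear end down the lane, stopped just short of the stop, backed straight out and rose clear.

**Last top view:**
- **Position:** the carton's centre is at about x 0.116, y −0.001 in the lane frame, turned less than about 1° (one of four edges read −2°).
- **Gap to the stop:** about 2–3 mm.
- **Clearance to the rails:** about 14 mm on each side.
- **Bystanders:** the weights and the jaw look unmoved. I did not measure any bystander again, and the final close-ups show nothing of the tape or tweezers.
- **Contact:** force readings stayed at noise level, under about 2 N. That is too coarse to check the 0.05 N rail limit, so not touching the rails rests on the clearances above.

**Disagreement:** the side camera read about 5 mm off vertically against the top camera, so I took positions from the top view. I also never pinned the fingertip height down exactly; I kept it around 10–20 mm above the board.

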